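# Third hand at the screwing jig

## Robot

A 6-joint arm with a two-finger parallel gripper is mounted at the origin on the work surface. World frame = base frame: x ahead of the robot, y to its left, z up, the work surface at z = 0. Lengths are in mm, angles in rad, forces in N, time in s.
With the tool pointing down it reaches from about 300 to 875 mm from the base axis. Payload 6.4 kg.
Tool frame: the origin (TCP) lies midway between the tips of the shut fingers; the grasp point (between the pads) lies 19 mm behind it; z points along the fingers, y is the direction in which the jaws open and shut (so a half turn about z gives the same grasp; the last joint's range is limited). The gripper opens to 88 mm and grips with 3 to 60 N. Pads are 18 mm wide; open, the fingers measure 123 mm over their backs; the gripper's body (75 mm by 187 mm) begins 45 mm behind the grasp point.
Start: joints at [-1.326, 0.181, 1.607, -0, 1.354, -0.206], TCP at [250.537, -517.564, 238.714] pointing down, gripper open.
Joint ranges: [-2.99, 2.99], [-0.89, 2.07], [0.3, 2.58], [-1.14, 4.28], [0, 2.63], [-3.12, 3.12]. Speed limits (rad/s): [2.57, 2.57, 3.01, 3.14, 3.14, 3.14].

## Interface

Orientations are given as a unit quaternion [w, x, y, z].
In Python, from workcell import r, kinematics, readout, cams, job gives the robot as it stands. The module is installed in compiled form; this text tells all that it offers. Calls block until the motion is done:
- r.move_pose(position, orientation): joint-space move of the TCP to a pose.
- r.servo_line(position, rot=None, max_speed=150, threshold=None): straight line of the TCP; rot=None keeps the orientation; max_speed is the mean speed in mm/s. With threshold (N) it stops when the force on the tool has changed by that much, and returns True; else False.
- r.movej(angles): joint-space move.
- r.gripper_to(opening, effort=None): finger opening in mm; effort is the grip in N (None keeps the last); returns when the fingers have stopped.
- r.hold(seconds).
- kinematics.ik(position, orientation): joint angles nearest the present ones, or None.
- readout.get_state(): the state.
- cams.camera(name): name is "side" or "top" or "wrist"; returns a dict with "image" (384x512x3 uint8, blue, green, red), "intrinsics" (3x3 intrinsics, pixels), "position" and "orientation" of the camera in the world. Camera axes: x right, y down, z forward; pixel columns grow to the right and rows downward; lengths in mm; the calibration is good to about 2 mm. A picture is of the moment at which its call begins. There is no depth.
A pose or a line that the arm cannot do raises r.IKError and nothing moves.
- job.close_job(): hands the job in, once; it reports no verdict.
The state is a dict: "time_s": time; "qpos": joint angles; "qvel": joint speeds; "joint_torque": joint torques, N m; "tcp_pos": TCP position; "tool_rot": TCP orientation; "force": force on the tool from outside, world axes, zero at the start; "moment": the same for the moment, N m; "grip_width": finger opening in mm.
Only numpy, scipy, OpenCV 4.12 (cv2) and the standard library are available. Lean on these libraries where they do the work, as an engineer would, in place of code of your own. Each camera call takes 0.05 s, during which the arm holds its last target.

## Task

Pick up the wooden push block (a flat sole with an upright handle slab on top) and lay it flat in the channel of the plywood jig, heel (the sole end that the handle stands nearer to) towards the sprung metal stop. Push it squarely against the stop until the stop's pointer stands between the two marks on the scale bar, never driving the stop all the way back to its end, and keep that push steady for at least three seconds so that I can put the screws in. Finish while still holding it pressed there, do not let go, and leave everything else on the bench where it is.

Things in the scene. Friction and masses are not known exactly. Their poses are not given: they have to be found in the camera images.
- push_block: Loose push block of pale wood, 0.2 to 0.4 kg. Sole 140 x 60 x 25 mm (x, y, z); on it an upright handle slab 80 x 26 mm, 50 mm tall (75 mm in all), long side along x, from x = -30 to +50 mm: 20 mm short of the heel (+x end), 40 mm short of the nose. Origin: centre of the underside, z up. Starts flat on the bench, left or right of the middle. Grip the slab across its 26 mm.
- heel (a point): Centre of the push block's heel end face: 70 mm along +x from the block's origin and 12.5 mm above its underside.
- jig: Fixed wooden jig, placed and turned differently each time. Plywood board 15 mm thick, 160 mm wide (y), x = -130 to +170 mm. Origin: bench level, on the channel's middle line; z up, +x towards the stop. The far end has a wooden fence across it, 60 mm above the bench, near face at x = +122 mm; the sprung stop stands in front of it.
- channel (a point): Point on the channel's floor, straight above the jig's origin, 15 mm above the bench; axes as the jig's. The channel is open-topped, 70 mm wide between two rails 15 mm tall and 15 mm thick that run from x = -130 to +40 mm of the jig.
- stop_pad (a joint): Travel in m of the sprung stop, an aluminium plate 66 mm wide, 12 mm thick, top 51 mm above the bench, sliding along the jig's +x towards the fence. 0: fully out, as it starts. 0.028: its end, where it must never be driven. Pushes back with 2 N plus 0.5 N per mm of travel, and slides the block back if that is let go. At the near mark 0.008 (6 N), at the far mark 0.020 (12 N).
- pad_face (a point): Centre of the stop's face, which the heel goes against; moves with the stop. Fully out it is at x = +80 mm, y = 0 of the jig, 27.5 mm above the bench, level with the heel's centre when the block lies in the channel.
- pointer (a point): Tip of the thin steel pointer on the stop's top edge, moving with the stop; it reaches out to the jig's +y side over a white scale bar whose top is 48 mm above the bench.
- mark_near (a point): Middle of the near one of the two dark raised marks (2 mm wide, 12 mm apart, across x) on the scale bar: the pointer is over it at 8 mm of travel.
- mark_far (a point): Middle of the far mark on the scale bar: the pointer is over it at 20 mm of travel.
- screwdriver: Bystander: screwdriver with a dark wooden handle, 200 mm, lying on the bench between the jig and the block. Origin: underside.
- screw_tin: Bystander: small round steel tin of screws, 42 mm across and 22 mm tall, standing on the jig's baseboard on the -y side of the stop. Origin: centre of its underside.
- mallet: Bystander: wooden carver's mallet with a round head 76 mm across, lying at the left. Origin: under its head.
- glue: Bystander: white glue bottle, 60 mm across, 170 mm tall, at the right. Origin: centre of its underside.
- offcut: Bystander: plain offcut of pale wood without a handle, 120 x 55 x 30 mm, at the far side. Origin: centre of its underside.
- toy_dinosaur: Bystander: orange toy dinosaur, 105 mm tall, at the near right. Origin: under its feet.
Not all that is in view belongs to the job. Leave any pink or turquoise look-alike of the push_block alone.

How it is judged:
By the outcome, as a careful person would: the job done as asked, in the order asked, and still so for the second after the job is handed in, while the arm keeps its last pose, push and grip.
It also fails if it takes over 58 s, if anything falls off the work surface, if the arm or the gripper's body presses on something with over 40 N, if the wrist force passes 120 N, or if a joint passes its speed limit or range.

## Working session

There is one attempt and no reset: what is moved stays moved. The work goes in short steps, each a Python script; the robot and the scene stay as the last script left them, time stands still between calls to the robot, and variables do not carry over. Pictures are saved under pics/ and viewed, and the job is handed in when it is done.

```bash
ls; mkdir -p pics; python3 - <<'E'
from workcell import r,kinematics,readout,cams,job
import cv2,pickle
s=readout.get_state();print(s)
for n in("side","top","wrist"):
    c=cams.camera(n);pickle.dump(c,open(f"pics/{n}0.pkl","wb"));cv2.imwrite(f"pics/{n}0.png",c["image"]);print(n,c["intrinsics"],c["position"],c["orientation"])
E
```

```text
pics
{'time_s': 0.0, 'qpos': array([-1.32630273e+00,  1.81494453e-01,  1.60796545e+00,  2.75568427e-05,
        1.35380190e+00, -2.06264230e-01]), 'qvel': array([-0.00038035,  0.00091881, -0.00057711,  0.00100332,  0.00130358,
        0.00015847]), 'joint_torque': array([-5.04293951e-06, -4.33873630e+01, -3.41844249e+01,  7.01263058e-02,
        3.86081287e-02, -1.52711154e-04]), 'tcp_pos': array([ 250.41230401, -517.0374175 ,  237.85690028]), 'tool_rot': array([-8.34680639e-04,  9.74709825e-01,  2.23472728e-01, -2.50131812e-06]), 'force': array([0.13020644, 0.27021215, 0.45750358]), 'moment': array([-0.03063534,  0.01801359, -0.00173556]), 'grip_width': 88.13564634595969}
side [[454.9088869    0.         257.23807751]
 [  0.         454.9088869  185.54828172]
 [  0.           0.           1.        ]] [-246.76300375  795.23776941  740.27618496] [ 0.18784565 -0.3319888   0.79973649 -0.46359356]
top [[451.23245765   0.         256.12971496]
 [  0.         451.23245765 196.16626883]
 [  0.           0.           1.        ]] [ 299.86182463  -23.35911756 1571.68348947] [-0.06491988  0.70647796 -0.70247006  0.05665796]
wrist [[336.6538667    0.         254.17139838]
 [  0.         336.6538667  188.10297395]
 [  0.           0.           1.        ]] [ 310.25762184 -488.52739626  384.31152528] [ 0.1116956   0.83987837 -0.52643244 -0.07069165]
```

View pics/side0.png

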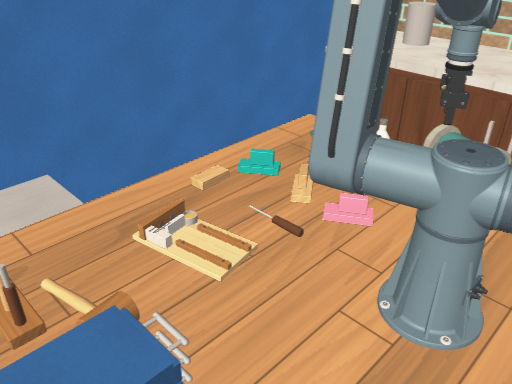

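View pics/top0.png

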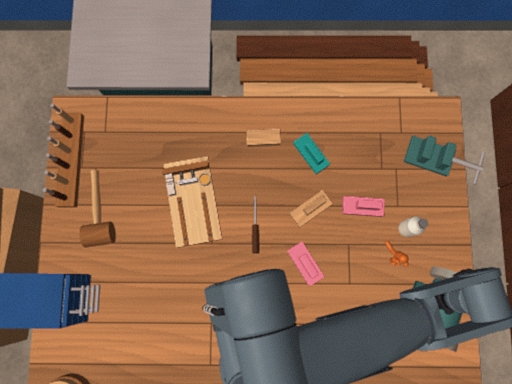

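View pics/wrist0.png

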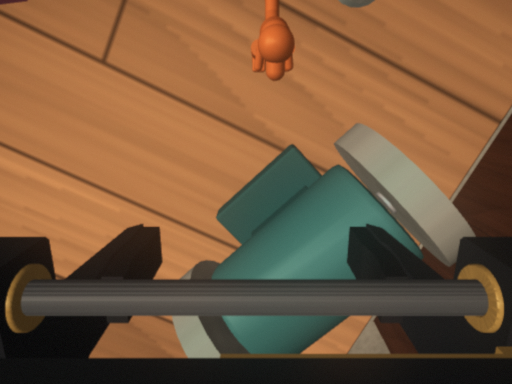

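The pictures show these candidates in the top view:
- Pale wood with a slab at (311,208). This fits the push block: pale wood, sole and handle.
- Pale plain block at (263,137), the offcut with no handle.
- Turquoise (311,154) and pink (364,206) and (306,263), which are look-alikes.

The jig is at (192,205), with its stop end towards the top of the image. The screwdriver is at (255,225) and the tin at (204,180). I'll confirm with enlarged crops.

```bash
python3 - <<'E'
import cv2,numpy as np
t=cv2.imread("pics/top0.png");
a=cv2.resize(t[180:240,280:345],None,fx=6,fy=6,interpolation=cv2.INTER_CUBIC)
b=cv2.resize(t[150:255,155:230],None,fx=5,fy=5,interpolation=cv2.INTER_CUBIC)
h=max(a.shape[0],b.shape[0]);o=np.zeros((h,a.shape[1]+b.shape[1],3),np.uint8);o[:a.shape[0],:a.shape[1]]=a;o[:b.shape[0],a.shape[1]:]=b
cv2.imwrite("pics/crop1.png",o);print(a.shape,b.shape)
E
```

```text
(360, 390, 3) (525, 375, 3)
```

View pics/crop1.png

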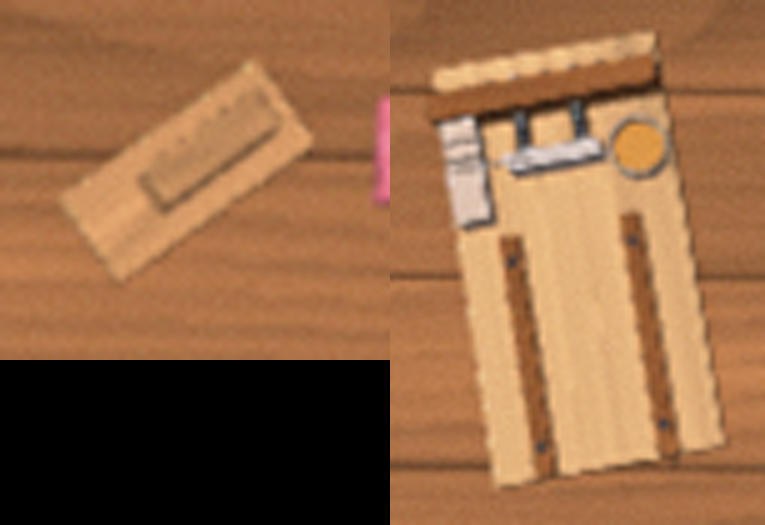

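Confirmed: the block at (311,208) has its slab nearer the upper-right end, so that end is the heel. Next come coarse poses, then a close look at each with the wrist camera.

```bash
cat > h.py <<'E'
import numpy as np,cv2,pickle
from scipy.spatial.transform import Rotation as R
def rot(q): return R.from_quat([q[1],q[2],q[3],q[0]]).as_matrix()
def ray(c,px,z):
    px=np.atleast_2d(np.asarray(px,float));K=c["intrinsics"]
    d=np.c_[(px-[K[0,2],K[1,2]])/[K[0,0],K[1,1]],np.ones(len(px))]@rot(c["orientation"]).T
    p=np.asarray(c["position"]);return (p+d*((z-p[2])/d[:,2])[:,None])[:,:2]
def proj(c,P):
    P=np.atleast_2d(P);q=(P-c["position"])@rot(c["orientation"]);K=c["intrinsics"]
    return q[:,:2]/q[:,2:]*[K[0,0],K[1,1]]+[K[0,2],K[1,2]]
def down(yaw): # tool z down, tool y (jaw dir) at angle yaw+90deg, tool x at yaw
    m=np.array([[np.cos(yaw),np.sin(yaw),0],[np.sin(yaw),-np.cos(yaw),0],[0,0,-1]])
    q=R.from_matrix(m).as_quat();return np.array([q[3],q[0],q[1],q[2]])
E
python3 - <<'E'
from h import *
c=pickle.load(open("pics/top0.pkl","rb"))
bl=np.array([(62,200),(122,282),(312,138),(253,62)])/6+[280,180]-.4
P=ray(c,bl,20);print(P,P.mean(0),np.linalg.norm(np.diff(P,axis=0),axis=1)); v=P[2]+P[3]-P[0]-P[1];print(np.degrees(np.arctan2(v[1],v[0])))
j=np.array([(500-390,488),(725-390,443),(541-390,478),(672-390,458),(511-390,238),(630-390,214)])/5+[155,150]-.4
J=ray(c,j[:2],15);Q=ray(c,j[2:],30);print(J,Q)
v=Q[2]+Q[3]-Q[0]-Q[1];print(np.degrees(np.arctan2(v[1],v[0])),np.linalg.norm(v)/2,(Q[2]+Q[3])/2)
from workcell import readout,kinematics
s=readout.get_state();print(rot(s["tool_rot"]).round(3))
w=pickle.load(open("pics/wrist0.pkl","rb"));print(rot(w["orientation"]).round(3)); print(rot(s["tool_rot"]).T@(w["position"]-s["tcp_pos"]), (rot(s["tool_rot"]).T@rot(w["orientation"])).round(3))
E
```

```text
[[ 511.19343923 -121.79390301]
 [ 463.86758038 -155.93723276]
 [ 548.15572381 -266.71125989]
 [ 592.79458649 -233.40756157]] [ 529.00283248 -194.4624893 ] [ 58.35669526 139.19546044  55.693486  ]
-53.27903494443534
[[390.95354048 268.29792904]
 [422.77710596 113.9239224 ]] [[397.03051451 237.72195524]
 [411.15874062 148.60638536]
 [562.96596822 264.21180126]
 [580.29361315 181.88534843]]
10.113870552791962 170.1796360258796 [571.62979069 223.04857485]
[[ 0.9    0.436 -0.   ]
 [ 0.436 -0.9    0.001]
 [ 0.    -0.001 -1.   ]]
[[ 0.436 -0.868 -0.236]
 [-0.9   -0.421 -0.113]
 [-0.001  0.262 -0.965]]
[ 6.63780519e+01  8.81742248e-02 -1.46241183e+02] [[ 0.    -0.965 -0.262]
 [ 1.     0.     0.   ]
 [-0.    -0.262  0.965]]
```

```bash
python3 - <<'E'
from h import *
from workcell import r,kinematics,readout,cams,job
def look(n,xy,yaw,off,z):
    x=np.array(xy)+off*np.array([np.cos(yaw),np.sin(yaw)])
    r.move_pose([x[0],x[1],z],down(yaw)); 
    c=cams.camera("wrist");s=readout.get_state();c["state"]=s
    pickle.dump(c,open(f"pics/{n}.pkl","wb"));cv2.imwrite(f"pics/{n}.png",c["image"]);print(s["time_s"],s["tcp_pos"],s["qpos"])
print(readout.get_state()["time_s"])
look("wjig",(532,216),np.radians(10.1),-26,240)
look("wblk",(529,-194.5),np.radians(-53.3),-70,200)
E
```

```text
0.15
2.925 [506.72740745 210.76311352 239.99037524] [ 1.77915208e-01  1.21413296e-01  1.67184874e+00 -1.43079348e-04
  1.34833120e+00  1.57354098e+00]
4.3 [ 487.55523945 -137.43167292  200.1747364 ] [-5.09643682e-01  6.62193644e-02  1.81590033e+00  3.20786129e-04
  1.25924551e+00  1.98927142e+00]
```

View pics/wjig.png

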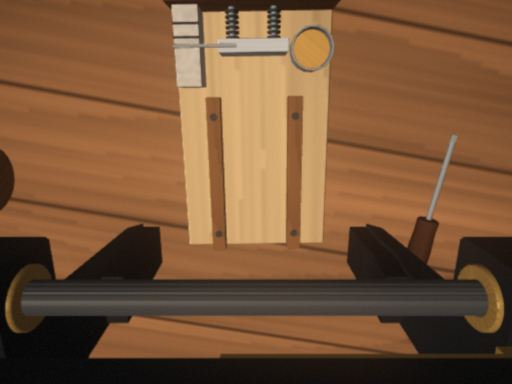

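View pics/wblk.png

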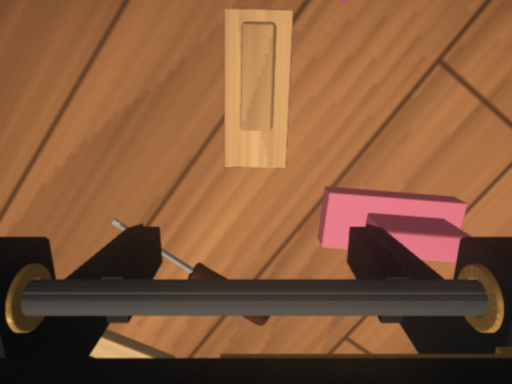

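Jig view: pad face edge near row 53, pointer tip at (175,46), marks at rows ~23 and ~37, rails at columns ~215 and ~294. Block view: sole spans (225,9) to (290,167), with the slab nearer the top, so the heel is up. I'll enlarge both for precise corners.

```bash
python3 - <<'E'
import cv2
b=cv2.imread("pics/wblk.png")[0:180,200:320]
cv2.imwrite("pics/c2.png",cv2.resize(b,None,fx=3.3,fy=3.3,interpolation=cv2.INTER_CUBIC))
j=cv2.imread("pics/wjig.png")[0:130,165:345]
cv2.imwrite("pics/c3.png",cv2.resize(j,None,fx=4.4,fy=4.4,interpolation=cv2.INTER_CUBIC))
j=cv2.imread("pics/wjig.png")[130:260,165:345]
cv2.imwrite("pics/c4.png",cv2.resize(j,None,fx=4.4,fy=4.4,interpolation=cv2.INTER_CUBIC))
E
```

```text
(no output)
```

View pics/c2.png

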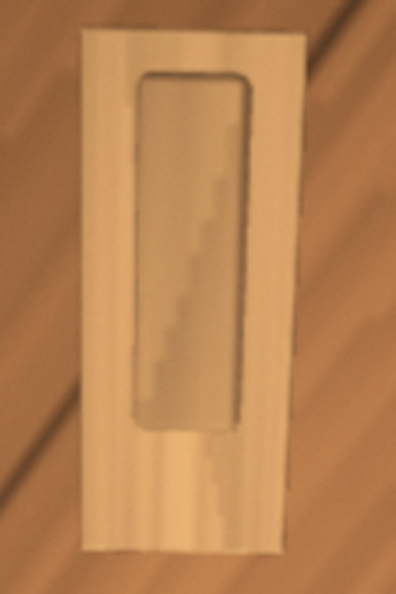

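View pics/c3.png

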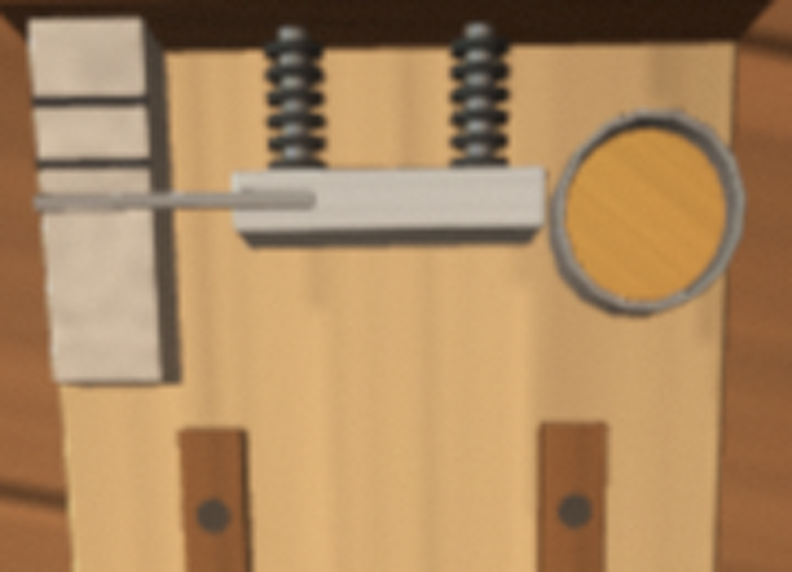

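View pics/c4.png

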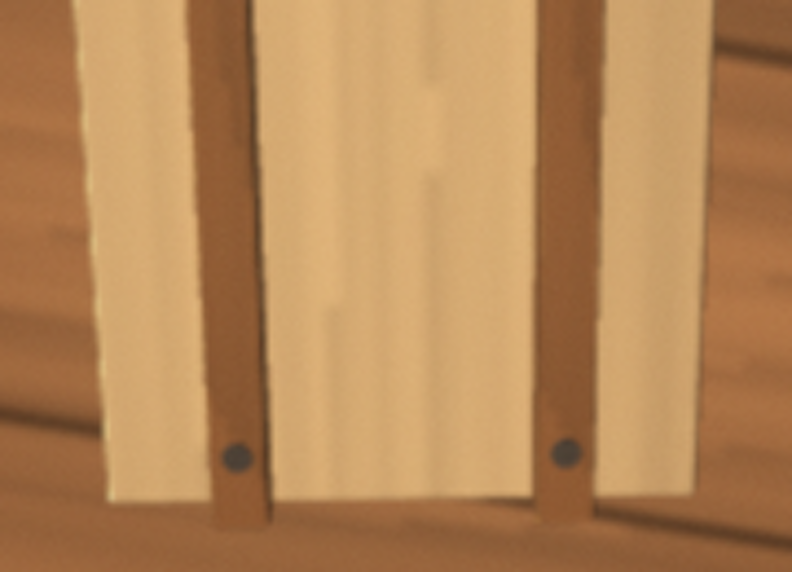

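```bash
cat > est.py <<'E'
from h import *
def up(p,f,o): return (np.array(p)+.5)/f-.5+np.array(o)
c=pickle.load(open("pics/wblk.pkl","rb"))
p=up([(82,29),(306,34),(282,553),(82,551)],3.3,(200,0))
P=ray(c,p,25)   # heel-left, heel-right, nose-right, nose-left
print("sole sizes",np.linalg.norm(P-np.roll(P,-1,0),axis=1))
v=P[0]+P[1]-P[2]-P[3];by=np.arctan2(v[1],v[0]);bc=P.mean(0)
S=ray(c,up([(137,76),(250,78),(237,431),(133,430)],3.3,(200,0)),75);u=np.array([np.cos(by),np.sin(by)])
print("block",bc,np.degrees(by),"slab centre",S.mean(0),"rel",(S.mean(0)-bc)@u,(S.mean(0)-bc)@[-u[1],u[0]])
v=S[0]+S[1]-S[2]-S[3];print("slab yaw",np.degrees(np.arctan2(v[1],v[0])),np.linalg.norm(S-np.roll(S,-1,0),axis=1))
c=pickle.load(open("pics/wjig.pkl","rb"))
F=ray(c,up([(180,430),(245,430),(541,423),(607,423)],4.4,(165,0)),30)
N=ray(c,up([(213,528),(269,526),(535,523),(592,522)],4.4,(165,130)),30)
v=F.mean(0)-N.mean(0);jy=np.arctan2(v[1],v[0]);print("rail len",np.linalg.norm(v),"chan w",np.linalg.norm(F[1]-F[2]),np.linalg.norm(N[1]-N[2]))
u=np.array([np.cos(jy),np.sin(jy)]);n=np.array([-u[1],u[0]])
jo=(F.mean(0)-40*u+N.mean(0)+130*u)/2
w=F[0]+F[1]-F[2]-F[3];print("jig",jo,np.degrees(jy),"from cross",np.degrees(np.arctan2(w[1],w[0]))-90)
Z=lambda px,z:[(round(float((q-jo)@u),1),round(float((q-jo)@n),1)) for q in ray(c,up(px,4.4,(165,0)),z)]
print("pad front top edge (z51)",Z([(245,236),(535,228)],51),"pad back",Z([(233,172),(545,168)],51))
print("marks",Z([(90,100),(92,161)],48),"pointer",Z([(36,202)],53))
E
python3 est.py
```

```text
sole sizes [ 58.73396668 138.72869843  58.96899076 139.3103123 ]
block [ 527.44585129 -196.22610637] -54.48184834870518 slab centre [ 533.34178989 -204.02711258] rel 9.77479420988639 0.26681103924405364
slab yaw -54.533862605022044 [25.2645385  78.15636338 25.16303195 78.32054637]
rail len 169.56659899735808 chan w 68.73192546171077 69.73381716427322
jig [533.19720647 214.54414467] 10.838051436951956 from cross 11.117480694686051
pad front top edge (z51) [(79.1, 30.8), (79.8, -30.5)] pad back [(91.6, 32.8), (91.5, -32.5)]
marks [(106.4, 62.4), (94.7, 62.7)] pointer [(86.1, 74.0)]
```

Measurements agree well: sizes are within 1.5 mm and the pad, marks and pointer fall where described. Next is the grasp.

```bash
python3 - <<'E'
from h import *
from workcell import r,kinematics,readout,cams,job
yaw=np.radians(-54.5);g=np.array([533.3,-204.1])
r.move_pose([*g,150],down(yaw)); r.servo_line([*g,33],max_speed=120)
s=readout.get_state();print(s["time_s"],s["tcp_pos"],s["force"])
r.gripper_to(20,50)
s=readout.get_state();print(s["time_s"],s["tcp_pos"],s["force"],s["grip_width"])
r.servo_line([*g,140],max_speed=120)
s=readout.get_state();print(s["time_s"],s["tcp_pos"],s["force"],s["grip_width"])
for n in("wrist","side"):
  c=cams.camera(n);cv2.imwrite(f"pics/{n}g.png",c["image"])
E
```

```text
5.8917 [ 533.96288296 -204.461383     33.88301808] [-0.018215    0.36122486 -0.72701568]
6.8583 [ 533.40550275 -204.05007014   32.98992648] [ 1.52306808 -0.71197691 -0.60033233] 25.61768917790047
7.9 [ 532.67370021 -203.7242631   139.03799416] [-0.0518151  -0.23747064 -2.98559066] 25.566750047089542
```

View pics/wristg.png

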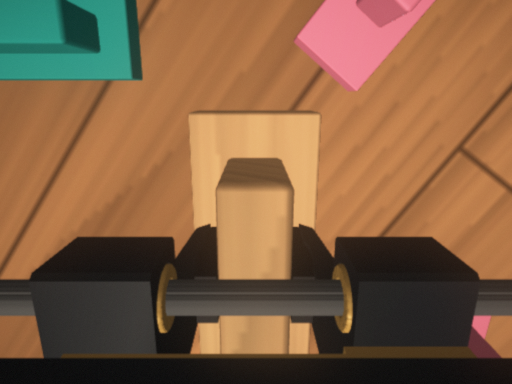

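View pics/sideg.png

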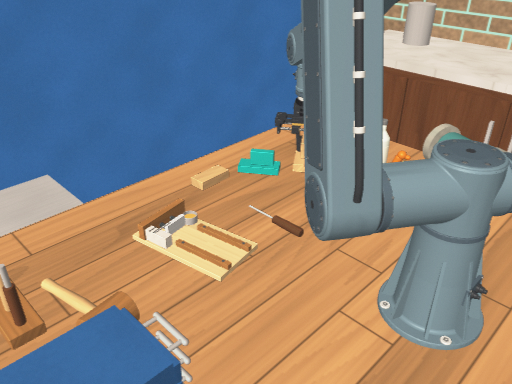

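The block is held level and straight, with the heel at the top of the wrist image (190–320, row 112). Now over the channel and down.

```bash
cat >> h.py <<'E'
JO=np.array([533.2,214.5]);JY=np.radians(10.95);U=np.array([np.cos(JY),np.sin(JY)]);N=np.array([-U[1],U[0]])
def jw(x,y,z): return [*(JO+x*U+y*N),z]
def jl(p): d=np.asarray(p)[:2]-JO; return round(float(d@U),2),round(float(d@N),2),round(float(p[2]),2)
E
python3 - <<'E'
from h import *
from workcell import r,kinematics,readout,cams,job
def rep():
    s=readout.get_state();f=s["force"];print(round(s["time_s"],2),jl(s["tcp_pos"]),"F",(f[:2]@U).round(2),(f[:2]@N).round(2),f[2].round(2),s["grip_width"].round(1))
r.move_pose(jw(-4,0,140),down(JY)); rep()
r.servo_line(jw(-4,0,85),max_speed=100); r.hold(.3);rep()
c=cams.camera("wrist");cv2.imwrite("pics/w85.png",c["image"]);pickle.dump(c,open("pics/w85.pkl","wb"))
E
```

```text
Traceback (most recent call last):
AttributeError: 'float' object has no attribute 'round'
```

```bash
cat >> h.py <<'E'
def rep():
    from workcell import readout
    s=readout.get_state();f=s["force"];print("t %.2f"%s["time_s"],jl(s["tcp_pos"]),"F along %.2f side %.2f z %.2f grip %.1f"%(f[:2]@U,f[:2]@N,f[2],s["grip_width"]))
    return s
E
python3 - <<'E'
from h import *
from workcell import r,kinematics,readout,cams,job
rep()
r.servo_line(jw(-4,0,85),max_speed=100); r.hold(.3);rep()
c=cams.camera("wrist");cv2.imwrite("pics/w85.png",c["image"]);pickle.dump(c,open("pics/w85.pkl","wb"))
E
```

```text
t 9.54 (-3.72, -1.04, 139.99) F along 0.12 side -0.54 z -2.08 grip 25.2
t 10.54 (-3.58, 0.05, 85.64) F along 0.24 side 1.02 z -3.66 grip 25.6
```

View pics/w85.png

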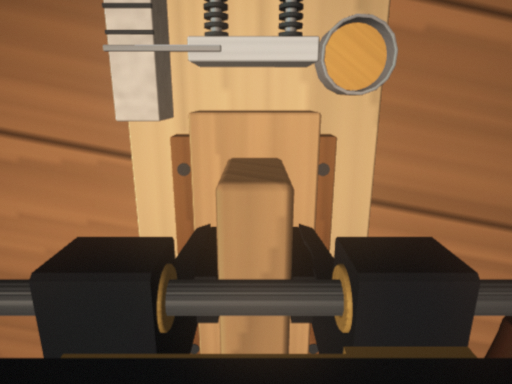

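The block is centred over the rails: block columns 190–320, rails' outer edges at 171 and 335, square to the pad. Lowering under guard.

```bash
python3 - <<'E'
from h import *
from workcell import r,kinematics,readout,cams,job
print(r.servo_line(jw(-4,0,52),max_speed=80,threshold=8)); r.hold(.2);rep()
print(r.servo_line(jw(-4,0,45.5),max_speed=15,threshold=3)); r.hold(.2);rep()
for n in("wrist","side"):
  c=cams.camera(n);cv2.imwrite(f"pics/{n}d.png",c["image"]);pickle.dump(c,open(f"pics/{n}d.pkl","wb"))
E
```

```text
False
t 11.35 (-3.49, -0.0, 52.54) F along 1.24 side -0.04 z -3.49 grip 25.4
True
t 11.91 (-3.62, 0.01, 47.98) F along 0.02 side 0.06 z 5.23 grip 25.6
```

View pics/wristd.png

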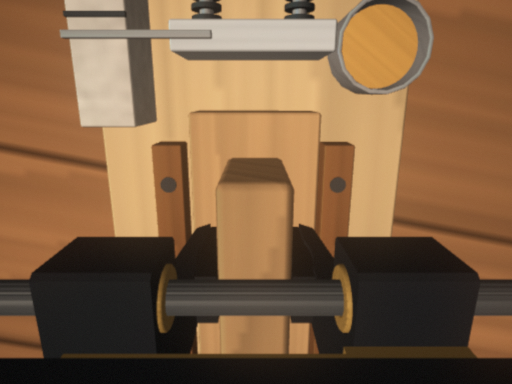

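Laid flat on the floor between the rails: TCP z is 48.0, with about 8 N down and the block at columns 190–320 between the rails. Now sliding towards the stop in stages.

```bash
python3 - <<'E'
from h import *
from workcell import r,kinematics,readout,cams,job
for x in (14,20,24,28,):
    print(r.servo_line(jw(x,0,48),max_speed=25 if x<20 else 10)); r.hold(.15);rep()
c=cams.camera("wrist");cv2.imwrite(f"pics/wristp.png",c["image"]);pickle.dump(c,open(f"pics/wristp.pkl","wb"))
E
```

```text
False
t 13.07 (13.97, 0.02, 47.98) F along -2.28 side 0.37 z 2.98 grip 25.4
False
t 13.97 (20.08, -0.01, 47.99) F along -3.05 side -0.05 z 3.38 grip 25.6
False
t 14.67 (22.85, -0.01, 47.99) F along -7.96 side -0.41 z 8.09 grip 25.5
False
t 15.37 (26.27, -0.03, 48.0) F along -11.59 side -0.43 z 10.64 grip 25.6
```

View pics/wristp.png

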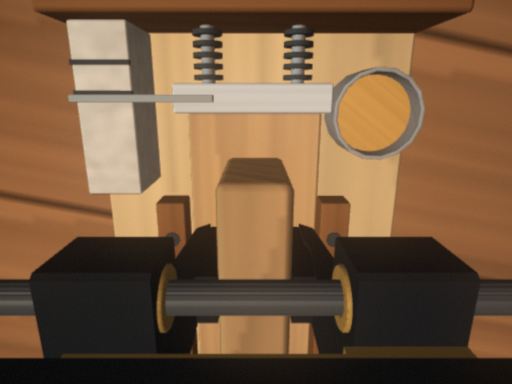

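Pointer at row 98, just short of the near mark (row ~92), with the far mark at row 62. The heel is flush against the pad. Pushing on to mid-scale.

```bash
python3 - <<'E'
from h import *
from workcell import r,kinematics,readout,cams,job
for x in (32,36):
    print(r.servo_line(jw(x,0,48),max_speed=10)); r.hold(.3);rep()
c=cams.camera("wrist");pickle.dump(c,open(f"pics/wristq.pkl","wb"))
im=c["image"];o=np.hstack([cv2.resize(im,(512,384)),]);cv2.imwrite("pics/wristq.png",o)
cv2.imwrite("pics/wristqz.png",cv2.resize(im[20:200,50:345],None,fx=2.7,fy=2.7,interpolation=cv2.INTER_CUBIC))
E
```

```text
False
t 16.27 (29.64, -0.02, 48.03) F along -14.05 side -0.97 z 13.41 grip 25.5
False
t 17.12 (33.03, -0.04, 48.03) F along -15.53 side -1.98 z 15.35 grip 25.8
```

View pics/wristqz.png

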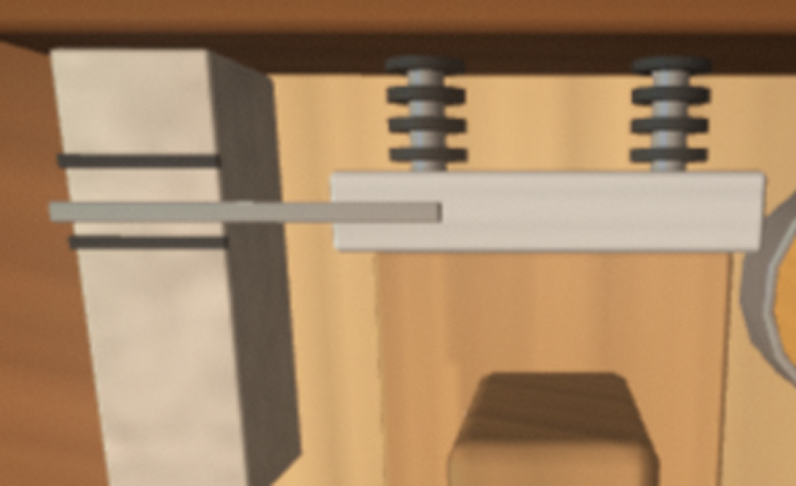

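Pointer at row 211 lies between the near mark (row 242) and the far mark (row 161), about 12.5 mm of travel. I'll nudge it to the middle and hold.

```bash
python3 - <<'E'
from h import *
from workcell import r,kinematics,readout,cams,job
r.servo_line(jw(37.7,0,48),max_speed=8); r.hold(.3);rep()
c=cams.camera("wrist")
r.hold(2);rep();r.hold(2.2);rep()
d=cams.camera("wrist");pickle.dump(d,open(f"pics/wristr.pkl","wb"))
print(cv2.absdiff(c["image"],d["image"]).max())
cv2.imwrite("pics/wristr.png",cv2.resize(d["image"][20:200,50:345],None,fx=2.7,fy=2.7,interpolation=cv2.INTER_CUBIC))
for n in("side","top"): cv2.imwrite(f"pics/{n}r.png",cams.camera(n)["image"])
E
```

```text
t 17.83 (34.44, 0.01, 48.0) F along -17.33 side -2.11 z 16.24 grip 25.5
t 19.88 (34.44, -0.02, 48.0) F along -17.73 side -2.09 z 15.68 grip 25.8
t 22.08 (34.46, -0.01, 48.02) F along -18.66 side -1.71 z 15.36 grip 25.6
12
```

View pics/wristr.png

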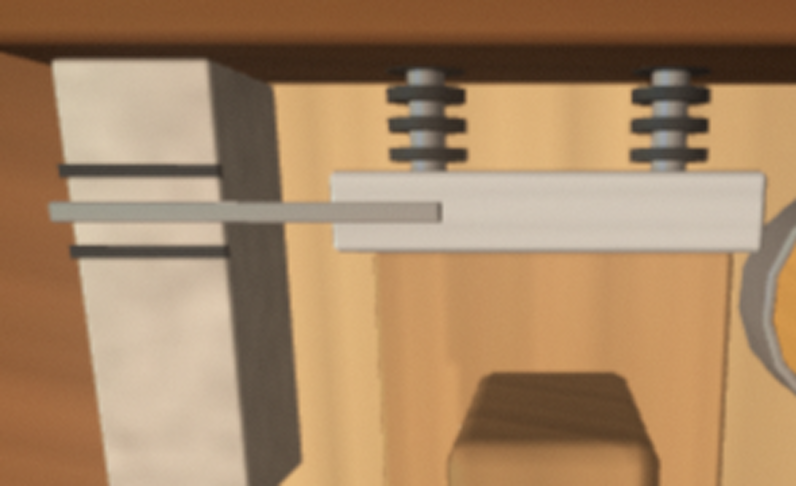

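View pics/sider.png

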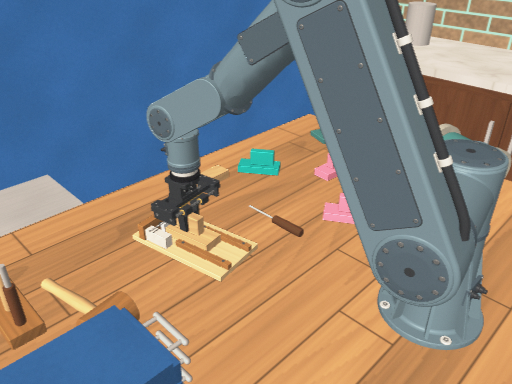

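View pics/topr.png

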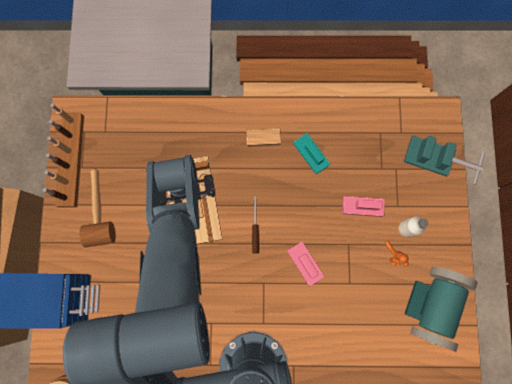

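The pointer (row 211) sits midway between the marks (rows 170 and 251) and has been steady for over 4 s. The bystanders are where they were, so I'm handing it in.

```bash
python3 - <<'E'
from h import *
from workcell import job
rep();print(job.close_job())
E
```

```text
t 22.23 (34.46, -0.0, 48.02) F along -18.39 side -1.25 z 16.28 grip 25.8
the job is handed in; nothing more can be done
None
```

The push block lies flat in the channel, heel pressed squarely on the sprung stop. I handed the job in at 22.2 s with the arm still gripping and pushing.

**Stop position:** in the last wrist picture the pointer is midway between the two marks, about 14 mm of travel. The stop was never driven near its 28 mm end. The hold lasted over 4 s, with the tool's position changing by less than 0.1 mm.

**Force:** the wrist read about 18 N along the channel, where the spring alone should give about 9 N. I put the difference down to friction, because the block is also being pressed onto the floor with about 16–19 N. This is well under the 120 N wrist limit.

**Other items:** in the last top view the screwdriver, mallet, glue, offcut, dinosaur and the pink and turquoise look-alikes are where they started. The arm hides the tin in that view. The last wrist picture shows part of it, still beside the stop.

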